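Snap a drawplate into the draw bench holder

ROBOT

A 6-joint arm with a two-finger parallel gripper is mounted at the origin on a cart in front of the work surface, level with it; the furniture and walls round the work are solid. World frame = base frame: x ahead of the robot, y to its left, z up, the work surface at z = 0. Lengths are in m, angles in rad, forces in N, time in s.
With the tool pointing down it reaches from about 0.35 to 0.975 m from the base axis. Payload 4.9 kg.
Tool frame: the origin (TCP) lies at the very end of the fingers, on their centre line; the grasp point (between the pads) lies 19 mm behind it; x points along the fingers, y is the direction in which the jaws open and shut, and the axes are right-handed (so a half turn about x gives the same grasp; the last joint's range is limited). The gripper opens to 85 mm and grips with 20 to 120 N. Pads are 22 mm wide; open, the fingers measure 114 mm over their backs; the gripper's body (76 mm by 85 mm) begins 54 mm behind the grasp point. The pads swing forward as they close: fully open they stand 13 mm farther back than shut.
Start: joints at [-1.35, 0.053, 1.613, -0, 1.476, -0.119], TCP at [0.208, -0.589, 0.231] pointing down, gripper open.
Joint ranges: [-3.01, 3.01], [-1.01, 2.22], [0.06, 2.58], [-1.02, 4.17], [0.09, 2.62], [-3.14, 3.14]. Speed limits (rad/s): [2.57, 2.57, 3.14, 3.14, 3.14, 3.14].

INTERFACE

Orientations are given as a rotation vector (axis times angle).
In Python, from station import ctrl, get_image, calibration, finish_job, search_frame, cut_out, mark_of gives the robot as it stands. The module is installed in compiled form; this text tells all that it offers.
- The arm moves only by the tool arm_command, never from a script. Its argument "plan" is a list that holds one entry, the list of rows, each a list of 7 numbers: the shift along the tool's x, y, z in m, then the turn, a rotation vector about the tool's x, y, z in degrees, then the finger opening in m, from 0 to 0.0854. A call has 1 to 20 rows; each row shifts and turns the pose as measured when the row begins, along the tool's axes as they then stand; what a row does not reach is not made up. A row lasts 1/12 s, in which the tool goes at most 41.7 mm and 7.16 degrees, less where a joint would pass 70% of its speed; a pose out of reach is approached as far as the arm can. A call with a gripper value outside its range is refused whole. The fingers move at their own pace and stop on an object; "squeeze" is the grip in N (left out, the last holds). Time passes only in rows, so rows that do not move let the fingers close. It gives the time, the measured TCP pose, the force and the opening at its end, in the units of the state.
- ctrl.get_obs(): the state, without advancing time (a new reading comes with each control period).
- get_image(name): name is "scene" or "top" or "wrist"; returns the picture (400x640x3 uint8, red, green, blue); there is no depth.
- calibration(name): a dict with "fx", "fy", "cx", "cy" (pixels), "k1" (the pictures are not rectified: a ray, as slopes to the right and down, at radius r is drawn at 1 + k1 r^2 times it, then the intrinsics apply), "cam_to_world" (4x4, takes a point from camera to world coordinates); the wrist camera has in their place "hand_eye" (4x4, takes a point from camera to tool coordinates, whose origin is the TCP and whose axes are the tool frame's). Camera axes: x right, y down, z forward; pixel columns grow to the right and rows downward; lengths in m; the calibration is good to about 2 mm. A picture is of the moment at which its call begins: read the wrist's pose just before it. calibration takes no time and is no camera call.
- finish_job(): hands the job in, once; it reports no verdict.
Trained networks look in the newest picture that a camera, given by its name, has taken for a name from the list of things; names that differ only in an ending like _2 or _b are one class to them, and where a whole thing is asked for, a point or a joint stands for the part that bears it (a point fixed in the world has none). Each returns a list of dicts, best first, with "conf" (0 to 1); they miss things now and then, are a little off and sometimes report something else, mostly with a low value. They report only what shows in the picture. A call takes as long as a camera call.
- search_frame(camera, thing): "at" ([x, y, z] in m, in the coordinates of the camera as it stood for that picture, good to about 4 mm: the middle of the surface that is visible of it).
- cut_out(camera, thing): "mask" (400x640 bool, what is visible of it).
- mark_of(camera, thing): "at" ([x, y, z] in m, in the coordinates of the camera as it stood for that picture, good to about 4 mm: a listed point, or the origin of a listed thing).
The state is a dict: "t": time; "q": joint angles; "dq": joint speeds; "effort": joint torques, N m; "tool_pos": TCP position; "tool_rot": TCP orientation; "contact_force": force on the tool from outside, world axes, zero at the start; "wrist_torque": the same for the moment, N m; "opening": finger opening in m.
Only numpy, scipy, OpenCV 4.12 (cv2) and the standard library are available. Lean on these libraries where they do the work, as an engineer would, in place of code of your own. Each camera call takes 0.05 s, during which the arm holds its last target. There are 200 camera calls.

TASK

Set up for drawing round wire: take the drawplate with the red-painted top straight up out of the wooden rack by its upper edge, bring it to the green plate holder and press it down into the slot between the two end posts until both sprung brass catches snap over its shoulders and it sits fully home. Finish still gripping the plate and pushing it firmly down (about 12 N is plenty), as it will be held so while the wire is threaded; leave the other two drawplates standing in the rack and the other loose things on the bench where they are.

Things in the scene. Friction and masses are not known exactly. Their poses are not given: they have to be found in the camera images.
- lever_press: Dark hand press fixed to the worktop to the right of the plate holder, always in the same place; origin about the middle of its underside, 220 mm along x, 180 mm along y; its column and long lever with a black ball reach 440 mm above the worktop. To be kept clear of, also on the way from the robot's start to the rack
- red_plate_center (a point): Centre (half-way up) of the wanted drawplate: dark steel, three rows of round holes, top edge painted red; 65 mm high (z), 8 mm thick (x), 0.2 to 0.35 kg; x normal to the plate, y along it, z up, front and back alike. It stands upright in any one of the rack's three slots, its top 75 mm above the worktop, its upper 39 mm free
- red_plate_foot (a point): Centre of the red-topped plate's bottom edge. Along y the plate is 92 mm long here, bevelled out to 100 mm at 4 mm up, then widens evenly to 110 mm at 26 mm up; there it steps in (the shoulders) to 93 mm, its length from there to the top. The bottom edge is 5 mm thick, bevelled to the full 8 mm at 4 mm up
- blue_plate_center (a point): Centre of a like drawplate with a blue-painted top, in the rack; to be left standing
- yellow_plate_center (a point): Centre of a like drawplate with a yellow-painted top, in the rack; to be left standing
- plate_rack: Beech rack fixed to the worktop, 160 x 140 x 36 mm, origin at the centre of its underside. Three slots along its y, 10.5 mm wide, 116 mm long, at x = -55, 0, +55 mm: 47 mm free between neighbouring plates. Two rails along x, grooved 26 mm deep above a 10 mm base board, hold the plates' ends only, from 36 mm either side of the middle outwards
- plate_holder: Green cast holder fixed to the worktop, base 80 x 180 x 14 mm, origin at the centre of its underside, x normal to the seated plate, y along it. Two end posts, at y = 40 to 66 mm either side, 58 mm high, each with a slot 11 mm wide for the plate's end, flaring to 19 mm over the top 10 mm. Nothing stands between the posts
- holder_seat (a point): Centre of the holder's seat, 14 mm above the worktop: the level face on which the plate's foot comes to rest, its centre then 32.5 mm above this point (axes as the holder's). Stops 107 mm apart keep the foot central. Pushing it down between the catches takes force from 24 mm up, rising to some 6 to 11 N; it drops suddenly, even pulls, when they snap over with about 5 mm still to go
- left_catch (a joint): Sprung brass catch in the +y post (holder's axes), pivoted 10 mm above the seat: 0 shut (upright), grows as its nose is pushed outward, about 0.19 rad just before the snap over the plate's shoulder, then springs back to 0. The two round noses (3 mm radius) are 101 mm apart, centres 30.5 mm above the seat
- right_catch (a joint): The same on the -y post
- tin_blue_center (a point): Centre of a blue tin, 89 mm across, 37 mm high; loose, to be left
- flux_jar_center (a point): Centre of a small brown jar with a brush in it, 45 x 59 x 48 mm; loose, to be left
- jar_lid_center (a point): Centre of a white jar lid, 54 mm across, 9 mm high; loose, to be left
- red_pliers_center (a point): Centre of side cutters with red grips, 126 x 29 x 10 mm; loose, to be left

How it is judged:
On the way, in this order (a step that is already met when the one before it is completed fails the run):
1. the red-topped plate is gripped and drawn clear of its rack slot (z of red_plate_center in the frame of plate_rack above 0.08 m and contact force between the fingers and red_plate above 2 N), for 0.1 s.
2. gripped, it is pressed down between the posts and spreads both catches (value of joint each of left_catch, right_catch above 0.04 rad and horizontal distance between red_plate_center and holder_seat below 0.006 m and contact force between the fingers and red_plate above 2 N), for 0.02 s.
3. both catches have snapped over its shoulders and it sits home (z of red_plate_center in the frame of holder_seat between 0.0295 and 0.034 m and x of red_plate_center in the frame of holder_seat between -0.004 and 0.004 m and y of red_plate_center in the frame of holder_seat between -0.005 and 0.005 m and angle between red_plate_center's own z axis and vertical below 0.06 rad and angle between the x axis of red_plate_center and the x axis of holder_seat, either way round below 0.08 rad and value of joint each of left_catch, right_catch below 0.05 rad and contact force between the fingers and red_plate above 2 N), for 0.1 s.
At the end, for the whole second after the job is handed in: The red-topped plate's foot is on the holder's seat (centre within 1.5 mm of the seated height, 4 mm across, 5 mm along, 0.06 rad tilt, 0.08 rad turn), both catches are shut (under 0.05 rad), the fingers still grip it and it presses on the holder with more than 7 N, at rest (all of step 3 and contact force between red_plate and plate_holder above 7 N and linear speed of red_plate below 0.02 m/s); the arm keeps its last pose, push and grip.
It fails at once if another drawplate is moved more than 15 mm (distance of any of blue_plate_center, yellow_plate_center from where it was at the start of the episode above 0.015 m).
It fails at once if a loose thing on the bench is moved more than 30 mm (distance of any of tin_blue_center, flux_jar_center, jar_lid_center, red_pliers_center from where it was at the start of the episode above 0.03 m).
It also fails if it takes over 50 s, if anything falls off the work surface, if the arm or the gripper's body presses on something with over 40 N, if the wrist force passes 120 N, or if a joint passes its speed limit or range.

## Working session

There is one attempt and no reset: what is moved stays moved. The work goes in short steps, Python scripts to look and compute and a tool call to move; the robot and the scene stay as the last step left them, time stands still between calls to the robot, and variables do not carry over. Pictures are saved under pics/ and viewed, about 8 in all and at most 12, crops included, and the job is handed in when it is done.

Besides the shell and the picture viewer there is one more tool, called after ">>>" by a JSON object that holds its "fn" and its "kwargs". arm_command: Moves the arm, as the interface text tells. Its arguments: {"type":"object","properties":{"plan":{"type":"array","items":{"type":"array","items":{"type":"array","items":{"type":"number"}}}},"squeeze":{"type":"number"}},"required":["plan"]}

```bash
mkdir -p pics; cat > h.py <<'E'
import numpy as np, cv2
from scipy.spatial.transform import Rotation as R
from station import *
def T_tool(o):
    T=np.eye(4);T[:3,:3]=R.from_rotvec(o["tool_rot"]).as_matrix();T[:3,3]=o["tool_pos"];return T
def cam(name,o=None):
    c=calibration(name)
    return np.array(c["cam_to_world"]) if "cam_to_world" in c else T_tool(o)@np.array(c["hand_eye"])
def w(M,p): return M[:3,:3]@np.array(p)+M[:3,3]
def pix(name,M,P):
    c=calibration(name); p=M[:3,:3].T@(np.array(P)-M[:3,3]); a=p[:2]/p[2]; a=a*(1+c["k1"]*(a@a)); return [c["fx"]*a[0]+c["cx"],c["fy"]*a[1]+c["cy"]]
def ray(name,M,u,v):
    c=calibration(name); K=np.array([[c["fx"],0,c["cx"]],[0,c["fy"],c["cy"]],[0,0,1.]])
    a=cv2.undistortPoints(np.array([[[u,v]]],float),K,np.array([c["k1"],0,0,0.]))[0,0]
    return M[:3,3],M[:3,:3]@np.array([a[0],a[1],1])
def atz(name,M,u,v,z):
    o,d=ray(name,M,u,v); return o+d*(z-o[2])/d[2]
def save(im,n): cv2.imwrite("pics/"+n,im[:,:,::-1])
E
python3 - <<'E'
from h import *
o=ctrl.get_obs(); print({k:np.round(v,3) for k,v in o.items()})
ims=[]
for c in("scene","top"):
    im=get_image(c);save(im,c+"0.png");M=cam(c)
    for t in("red_plate_center","blue_plate_center","yellow_plate_center","plate_rack","holder_seat","plate_holder","lever_press","tin_blue_center","flux_jar_center","jar_lid_center","red_pliers_center"):
        r=mark_of(c,t)
        print(c,t,[(round(x["conf"],2),np.round(w(M,x["at"]),3),np.round(pix(c,M,w(M,x["at"])))) for x in r[:2]])
E
```

```text
{'t': np.float64(0.0), 'q': array([-1.35 ,  0.053,  1.614,  0.   ,  1.476, -0.119]), 'dq': array([-0.   , -0.002, -0.   ,  0.002,  0.001, -0.001]), 'effort': array([ 0.0000e+00, -3.9368e+01, -3.7018e+01, -0.0000e+00,  7.0000e-03,
       -0.0000e+00]), 'tool_pos': array([ 0.208, -0.589,  0.23 ]), 'tool_rot': array([ 2.038,  0.352, -2.038]), 'contact_force': array([-0.413,  0.275,  0.204]), 'wrist_torque': array([0.013, 0.01 , 0.004]), 'opening': np.float64(0.085)}
scene red_plate_center [(0.81, array([0.461, 0.283, 0.042]), array([245., 241.]))]
scene blue_plate_center [(0.75, array([0.568, 0.267, 0.039]), array([255., 208.])), (0.44, array([0.463, 0.284, 0.045]), array([244., 240.]))]
scene yellow_plate_center [(0.68, array([0.518, 0.276, 0.044]), array([250., 222.]))]
scene plate_rack [(0.91, array([0.514, 0.278, 0.003]), array([251., 230.]))]
scene holder_seat []
scene plate_holder []
scene lever_press []
scene tin_blue_center []
scene flux_jar_center [(0.54, array([0.697, 0.132, 0.027]), array([304., 174.]))]
scene jar_lid_center []
scene red_pliers_center [(0.62, array([0.71 , 0.
[... 335 characters left out ...]
e_center [(0.76, array([0.512, 0.276, 0.042]), array([237., 231.]))]
top plate_rack [(0.91, array([0.511, 0.273, 0.002]), array([242., 233.])), (0.55, array([0.455, 0.279, 0.009]), array([238., 257.]))]
top holder_seat [(0.82, array([ 0.566, -0.01 ,  0.015]), array([363., 206.]))]
top plate_holder [(0.58, array([ 0.563, -0.013,  0.004]), array([364., 208.]))]
top lever_press []
top tin_blue_center [(0.57, array([0.706, 0.354, 0.02 ]), array([207., 150.]))]
top flux_jar_center [(0.84, array([0.694, 0.133, 0.027]), array([301., 152.]))]
top jar_lid_center [(0.79, array([0.705, 0.058, 0.005]), array([333., 149.]))]
top red_pliers_center [(0.8, array([0.708, 0.233, 0.006]), array([259., 149.]))]
```

View pics/top0.png

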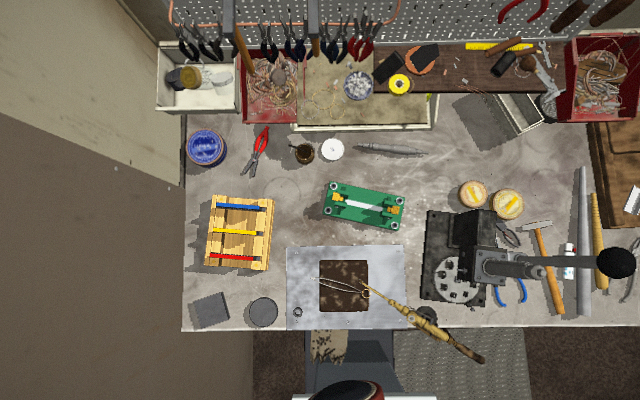

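View pics/scene0.png

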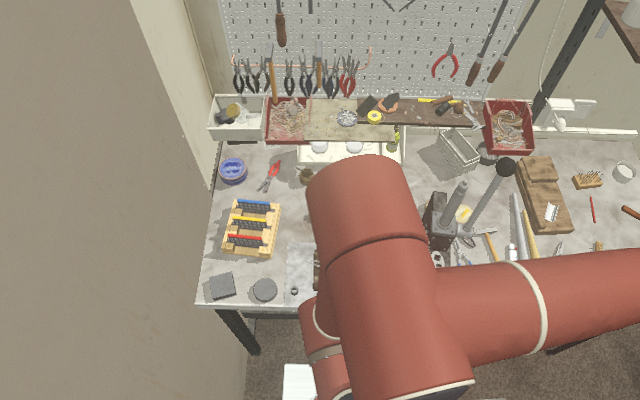

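The top view shows the rack at left (red plate frontmost, px ~(232,257)) and the green holder at (364,206) turned about -15°. The press is at (460,255) with its lever and ball reaching to (615,262). The scene view agrees, but the arm hides the holder. Next I check the clearance of the press and the tool axes.

```bash
python3 - <<'E'
from h import *
M=cam("top");print(M[:3,3]);S=cam("scene")
# triangulate ball: top (616,263), scene (505,167)
o1,d1=ray("top",M,616,263);o2,d2=ray("scene",S,505,167)
A=np.c_[d1,-d2];s=np.linalg.lstsq(A,o2-o1,rcond=None)[0];print("ball",o1+d1*s[0],o2+d2*s[1])
print(T_tool(ctrl.get_obs()))
for p in [(425,212),(420,300),(485,305)]:print(atz("top",M,*p,0.05))
for z in(0.3,0.4,.44):print("column",z,atz("top",M,478,258,z))
for l,r in(((207,253),(255,259)),((216,205),(262,210))):
    a=atz("top",M,*l,.075);b=atz("top",M,*r,.075);print(a,b,np.degrees(np.arctan2(*(a-b)[:2])))
E
```

```text
[0.47014741 0.06704751 0.93888574]
ball [ 0.44814352 -0.28880849  0.41786868] [ 0.44801708 -0.28806688  0.41736749]
[[ 8.01800953e-06  3.33261344e-01 -9.42834490e-01  2.08294538e-01]
 [-6.36009872e-05 -9.42834488e-01 -3.33261344e-01 -5.89264628e-01]
 [-9.99999998e-01  6.26372970e-05  1.36360946e-05  2.31332375e-01]
 [ 0.00000000e+00  0.00000000e+00  0.00000000e+00  1.00000000e+00]]
[ 0.54792703 -0.1426462   0.05      ]
[ 0.35888815 -0.12255309  0.05      ]
[ 0.34726668 -0.25950601  0.05      ]
column 0.3 [ 0.45291918 -0.16199875  0.3       ]
column 0.4 [ 0.45561579 -0.12614785  0.4       ]
column 0.44 [ 0.45669443 -0.1118075   0.44      ]
[0.46590955 0.33102562 0.075     ] [0.45150887 0.22849626 0.075     ] 7.995134000898018
[0.56859471 0.31398646 0.075     ] [0.55597525 0.21417193 0.075     ] 7.205623041687151
```

>>> {"fn": "arm_command", "kwargs": {"plan": [[[-0.04, 0, 0, -7, 0, 0, 0.04], [-0.04, 0, 0, -7, 0, 0, 0.04], [-0.04, 0, 0, -7, 0, 0, 0.04], [-0.04, 0, 0, -7, 0, 0, 0.04], [-0.04, 0, 0, -7, 0, 0, 0.04], [-0.04, 0, 0, -7, 0, 0, 0.04], [-0.04, 0, 0, -7, 0, 0, 0.04], [-0.04, 0, 0, -7, 0, 0, 0.04], [-0.02, 0, 0, -7, 0, 0, 0.04]]]}}

```text
t: 1.95
tool_pos: [0.2079, -0.5877, 0.5728]
tool_rot: [1.299, 1.179, -1.28]
contact_force: [-0.2, -0.1, 0.7]
opening: 0.0398
```

>>> {"fn": "arm_command", "kwargs": {"plan": [[[0, 0.016, -0.038, 0, 0, 0, 0.04], [0, 0.016, -0.038, 0, 0, 0, 0.04], [0, 0.016, -0.038, 0, 0, 0, 0.04], [0, 0.016, -0.038, 0, 0, 0, 0.04], [0, 0.016, -0.038, 0, 0, 0, 0.04], [0, 0.016, -0.038, 0, 0, 0, 0.04], [0, 0.016, -0.038, 0, 0, 0, 0.04], [0, 0.016, -0.038, 0, 0, 0, 0.04], [0, 0.004, -0.04, 0, 0, 0, 0.04], [0, 0.004, -0.04, 0, 0, 0, 0.04], [0, 0.004, -0.04, 0, 0, 0, 0.04], [0, 0.004, -0.04, 0, 0, 0, 0.04], [0, 0.004, -0.04, 0, 0, 0, 0.04], [0, 0.004, -0.04, 0, 0, 0, 0.04]]]}}

```text
t: 3.12
tool_pos: [0.4174, -0.0559, 0.5839]
tool_rot: [1.303, 1.162, -1.287]
contact_force: [1.5, 0.3, 0.2]
opening: 0.0402
```

```bash
python3 - <<'E'
from h import *
o=ctrl.get_obs();T=T_tool(o);print(np.round(T,3),np.round(o["q"],2));print(np.round(calibration("wrist")["hand_eye"],3),calibration("wrist")["fx"])
E
```

```text
[[ 0.001  0.993 -0.115  0.417]
 [ 0.013 -0.115 -0.993 -0.056]
 [-1.    -0.    -0.013  0.584]
 [ 0.     0.     0.     1.   ]] [-0.32 -0.38  1.41  0.01  2.11 -0.2 ]
[[-0.    -0.27   0.963 -0.142]
 [ 1.    -0.     0.    -0.   ]
 [ 0.     0.963  0.27  -0.068]
 [ 0.     0.     0.     1.   ]] 298.28921125277634
```

>>> {"fn": "arm_command", "kwargs": {"plan": [[[0.031, 0.017, -0.011, 0, 0, 0, 0.04], [0.031, 0.017, -0.011, 0, 0, 0, 0.04], [0.031, 0.017, -0.011, 0, 0, 0, 0.04], [0.031, 0.017, -0.011, 0, 0, 0, 0.04], [0.031, 0.017, -0.011, 0, 0, 0, 0.04], [0.031, 0.017, -0.011, 0, 0, 0, 0.04], [0.031, 0.017, -0.011, 0, 0, 0, 0.04], [0.031, 0.017, -0.011, 0, 0, 0, 0.04], [0, 0, 0, 0, 0, 0, 0.04], [0, 0, 0, 0, 0, 0, 0.04]]]}}

```text
t: 3.95
tool_pos: [0.5697, 0.0342, 0.3356]
tool_rot: [1.297, 1.155, -1.264]
contact_force: [0.5, -0.5, 1.3]
opening: 0.0401
```

```bash
python3 - <<'E'
from h import *
o=ctrl.get_obs();M=cam("wrist",o);print(o["tool_pos"])
im=get_image("wrist");save(im,"w1.png")
for t in("holder_seat","plate_holder"):
    print(t,[(round(x["conf"],2),np.round(w(M,x["at"]),4),np.round(pix("wrist",M,w(M,x["at"])))) for x in mark_of("wrist",t)[:2]])
np.save("w1.npy",M)
E
```

```text
[0.56966215 0.03418997 0.33557634]
holder_seat [(0.71, array([ 0.573 , -0.0106,  0.0079]), array([318., 195.]))]
plate_holder [(0.63, array([ 0.5663, -0.0116, -0.002 ]), array([313., 195.]))]
```

View pics/w1.png

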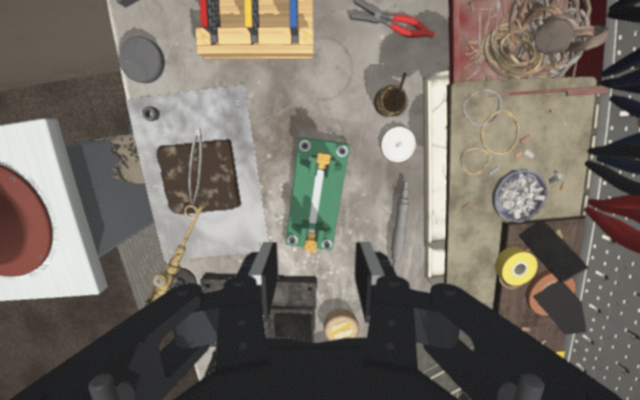

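The wrist view shows the holder at (317,195), its catches at (322,160) and (311,242), and the rack at the top. I rectify the view onto the seat plane.

```bash
cat >> h.py <<'E'
def rect(name,M,im,x0,y0,z,nx,ny,s):  # image up=+x, left=+y ; centre (x0,y0)
    c=calibration(name)
    v,u=np.mgrid[0:nx,0:ny]; X=x0-(v-nx/2)*s; Y=y0-(u-ny/2)*s
    P=np.stack([X,Y,np.full_like(X,z)],-1)-M[:3,3]; P=P@M[:3,:3]; a=P[...,:2]/P[...,2:]
    a=a*(1+c["k1"]*(a**2).sum(-1,keepdims=True))
    return cv2.remap(im,(a[...,0]*c["fx"]+c["cx"]).astype(np.float32),(a[...,1]*c["fy"]+c["cy"]).astype(np.float32),cv2.INTER_CUBIC)
E
python3 - <<'E'
from h import *
M=np.load("w1.npy");im=cv2.imread("pics/w1.png")[:,:,::-1].copy();tp=cv2.imread("pics/top0.png")[:,:,::-1].copy()
out=[]
for n,m,i in(("wrist",M,im),("top",cam("top"),tp)):
    r=rect(n,m,i,.566,-.012,.014,400,800,.0003)
    hs=cv2.cvtColor(r,cv2.COLOR_RGB2HSV)
    g=cv2.inRange(hs,(60,80,40),(95,255,255)); cs=max(cv2.findContours(g,0,2)[0],key=cv2.contourArea)
    b=cv2.minAreaRect(cs); p=b[0]; print(n,"green",.566-(p[1]-200)*.0003,-.012-(p[0]-400)*.0003,np.array(b[1])*.0003,b[2])
    wmask=cv2.inRange(hs,(0,0,130),(180,60,255))&0xff
    cv2.drawContours(r,[np.intp(cv2.boxPoints(b))],0,(255,0,255),1); out.append(r)
save(np.vstack(out)[::1,::1],"r1.png")
for c in("top",):
    pass
E
```

```text
wrist green 0.5701890045166015 -0.010194598388671875 [0.17501865 0.07626199] 13.666863441467285
top green 0.5688359237670898 -0.0101486572265625 [0.17966362 0.07997616] 13.61111068725586
```

```bash
python3 -c "
import cv2;i=cv2.imread('pics/r1.png');cv2.imwrite('pics/r1s.png',cv2.resize(i,(600,600)) if 0 else i[:, :][0:800,0:800][::1,::1]) if 0 else cv2.imwrite('pics/r1s.png',cv2.resize(i,(600,600)))"
```

```text
(no output)
```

View pics/r1s.png

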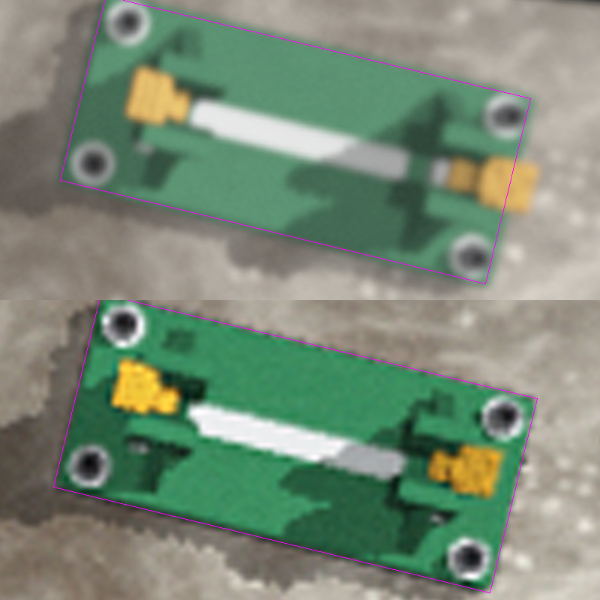

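Both views agree: seat at about (0.5695, -0.0102), with its y axis turned 13.6°. Now the rack.

```bash
cat >> h.py <<'E'
def stripes(n,m,i,x0=.512,y0=.275):
    r=rect(n,m,i,x0,y0,.075,700,600,.0003); hs=cv2.cvtColor(r,cv2.COLOR_RGB2HSV)
    for nm,rg in(("red",[((0,140,90),(6,255,255)),((172,140,90),(180,255,255))]),("yellow",[((22,170,120),(32,255,255))]),("blue",[((100,130,60),(125,255,255))])):
        k=sum(cv2.inRange(hs,*a) for a in rg)
        k=cv2.morphologyEx(k.astype(np.uint8),cv2.MORPH_OPEN,np.ones((5,5)))
        b=cv2.minAreaRect(max(cv2.findContours(k,0,2)[0],key=cv2.contourArea)); p=cv2.boxPoints(b);c=b[0]
        e=max((p[1]-p[0],p[2]-p[1]),key=np.linalg.norm); e=e if e[0]>0 else -e
        print(n,nm,np.round([x0-(c[1]-350)*.0003,y0-(c[0]-300)*.0003],4),np.round(np.array(b[1])*.0003,4),np.round(np.degrees(np.arctan2(e[1],e[0])),2))
        cv2.drawContours(r,[np.intp(p)],0,(255,0,255),1)
    return r
E
python3 - <<'E'
from h import *
r=stripes("top",cam("top"),cv2.imread("pics/top0.png")[:,:,::-1].copy())
E
```

```text
top red [0.4578 0.2795] [0.0941 0.0094] 5.63
top yellow [0.5122 0.2737] [0.0949 0.01  ] 5.74
top blue [0.5661 0.2671] [0.0952 0.0092] 5.86
```

>>> {"fn": "arm_command", "kwargs": {"plan": [[[0.011, -0.018, -0.03, 0, 0, 0, 0.04], [0.011, -0.018, -0.03, 0, 0, 0, 0.04], [0.011, -0.018, -0.03, 0, 0, 0, 0.04], [0.011, -0.018, -0.03, 0, 0, 0, 0.04], [0.011, -0.018, -0.03, 0, 0, 0, 0.04], [0.011, -0.018, -0.03, 0, 0, 0, 0.04], [0.011, -0.018, -0.03, 0, 0, 0, 0.04], [0.008, -0.015, -0.028, 0, 0, 0, 0.04], [0, 0, 0, 0, 0, 0, 0.04], [0, 0, 0, 0, 0, 0, 0.04]]]}}

```text
t: 4.93
tool_pos: [0.461, 0.2908, 0.2785]
tool_rot: [1.341, 1.116, -1.228]
contact_force: [0.4, -0.0, -0.2]
opening: 0.04
```

```bash
python3 - <<'E'
from h import *
o=ctrl.get_obs();M=cam("wrist",o);print(np.round(T_tool(o),4))
im=get_image("wrist");save(im,"w2.png")
r=stripes("wrist",M,im)
save(np.hstack([cv2.resize(im,(520,325)),cv2.resize(r,(279,325))]),"r2.png")
E
```

```text
[[ 0.0726  0.991  -0.1121  0.461 ]
 [ 0.0174 -0.1136 -0.9934  0.2908]
 [-0.9972  0.0701 -0.0255  0.2785]
 [ 0.      0.      0.      1.    ]]
wrist red [0.4592 0.2801] [0.0925 0.0086] 5.88Traceback (most recent call last):
  File "<stdin>", line 4, in <module>
  File "h.py", line 30, in stripes
    b=cv2.minAreaRect(max(cv2.findContours(k,0,2)[0],key=cv2.contourArea)); p=cv2.boxPoints(b);c=b[0]
                      ~~~^^^^^^^^^^^^^^^^^^^^^^^^^^^^^^^^^^^^^^^^^^^^^^^^
ValueError: max() iterable argument is empty
```

```bash
cat >> h.py <<'E'
def delta(x,y,z,a):
    T=T_tool(ctrl.get_obs());a=np.radians(a);c,s=np.cos(a),np.sin(a)
    G=np.array([[0,c,-s],[0,-s,-c],[-1,0,0]])
    print("pos",np.round(T[:3,3],4),"shift",np.round(T[:3,:3].T@(np.array([x,y,z])-T[:3,3]),4),"rot",np.round(np.degrees(R.from_matrix(T[:3,:3].T@G).as_rotvec()),2),"F",np.round(ctrl.get_obs()["contact_force"],1),"open",round(float(ctrl.get_obs()["opening"]),4))
E
python3 -c "
from h import *
delta(.4585,.28,.12,5.9)"
```

```text
pos [0.4613 0.2907 0.2789] shift [ 0.158  -0.0127  0.0151] rot [-0.63 -1.49 -4.04] F [-0.3  0.6 -0.2] open 0.0401
```

>>> {"fn": "arm_command", "kwargs": {"plan": [[[0, 0, 0, -0.6, -1.5, -4, 0.04], [0, 0, 0, 0, 0, 0, 0.04], [0.035, -0.001, 0.003, 0, 0, 0, 0.04], [0.035, 0, 0.003, 0, 0, 0, 0.04], [0.035, 0, 0.003, 0, 0, 0, 0.04], [0.025, 0, 0.002, 0, 0, 0, 0.04], [0, 0, 0, 0, 0, 0, 0.04], [0, 0, 0, 0, 0, 0, 0.04]]]}}

```text
t: 5.65
tool_pos: [0.4721, 0.2737, 0.1611]
tool_rot: [1.319, 1.136, -1.267]
contact_force: [-0.5, 0.1, -0.4]
opening: 0.0401
```

```bash
python3 -c "
from h import *
delta(.4585,.28,.048,5.9)"
```

```text
pos [0.4721 0.2737 0.1611] shift [ 0.1127 -0.0177 -0.0031] rot [-0.9  -0.76 -1.76] F [-0.5  0.1 -0.4] open 0.0401
```

>>> {"fn": "arm_command", "kwargs": {"plan": [[[0.01, -0.01, -0.001, -0.9, -0.8, -1.8, 0.04], [0.01, -0.004, -0.002, 0, 0, 0, 0.04], [0.01, 0, 0, 0, 0, 0, 0.04], [0, 0, 0, 0, 0, 0, 0.04], [0, 0, 0, 0, 0, 0, 0.04]]]}}

```text
t: 6.07
tool_pos: [0.4623, 0.2796, 0.1364]
tool_rot: [1.292, 1.155, -1.277]
contact_force: [-0.2, 0.8, -0.0]
opening: 0.04
```

```bash
python3 -c "
from h import *
delta(.4585,.28,.048,5.9)"
```

```text
pos [0.4623 0.2796 0.1364] shift [ 0.0883 -0.0046  0.0003] rot [-0.04 -0.25 -0.47] F [-0.2  0.8 -0. ] open 0.04
```

>>> {"fn": "arm_command", "kwargs": {"plan": [[[0.01, -0.004, 0, 0, -0.2, -0.5, 0.04], [0.015, 0, 0, 0, 0, 0, 0.04], [0.015, 0, 0, 0, 0, 0, 0.04], [0.015, 0, 0, 0, 0, 0, 0.04], [0, 0, 0, 0, 0, 0, 0.04], [0, 0, 0, 0, 0, 0, 0.04]]]}}

```text
t: 6.57
tool_pos: [0.4597, 0.2821, 0.0813]
tool_rot: [1.288, 1.159, -1.28]
contact_force: [0.0, -0.1, 0.6]
opening: 0.0402
```

```bash
python3 -c "
from h import *
delta(.4585,.28,.048,5.9)"
```

```text
pos [0.4597 0.2821 0.0813] shift [ 0.0333 -0.0011  0.0023] rot [ 0.04 -0.2  -0.2 ] F [ 0.  -0.1  0.6] open 0.0402
```

>>> {"fn": "arm_command", "kwargs": {"plan": [[[0.012, -0.001, 0.002, 0, -0.2, -0.2, 0.04], [0.012, 0, 0, 0, 0, 0, 0.04], [0.01, 0, 0, 0, 0, 0, 0.04], [0, 0, 0, 0, 0, 0, 0.04], [0, 0, 0, 0, 0, 0, 0.04]]]}}

```text
t: 6.98
tool_pos: [0.4596, 0.2808, 0.0459]
tool_rot: [1.286, 1.158, -1.282]
contact_force: [0.1, 0.2, 1.0]
opening: 0.0402
```

```bash
python3 - <<'E'
from h import *
delta(.4585,.28,.048,5.9)
o=ctrl.get_obs();M=cam("wrist",o);im=get_image("wrist");save(im,"w3.png")
E
```

```text
pos [0.4596 0.2808 0.0459] shift [-0.0021 -0.001   0.0009] rot [ 0.05 -0.07 -0.12] F [0.1 0.2 1. ] open 0.0402
```

View pics/w3.png

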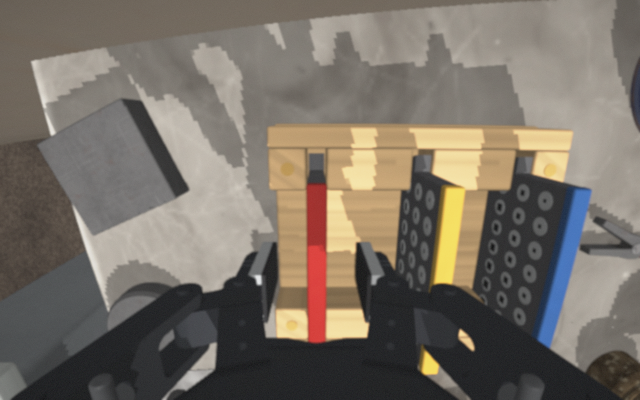

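The red plate (col 317) is centred between the pads (273 and 362), and the right finger is clear of yellow. I grip now.

>>> {"fn": "arm_command", "kwargs": {"plan": [[[0, 0, 0, 0, 0, 0, 0.0], [0, 0, 0, 0, 0, 0, 0.0], [0, 0, 0, 0, 0, 0, 0.0], [0, 0, 0, 0, 0, 0, 0.0], [0, 0, 0, 0, 0, 0, 0.0], [0, 0, 0, 0, 0, 0, 0.0]]], "squeeze": 80}}

```text
t: 7.53
tool_pos: [0.4599, 0.2809, 0.0469]
tool_rot: [1.287, 1.158, -1.281]
contact_force: [-0.4, 0.1, -3.4]
opening: 0.0067
```

```bash
python3 -c "
from h import *
delta(.4585,.28,.13,5.9)"
```

```text
pos [0.4599 0.2809 0.0469] shift [-0.0831 -0.001   0.0009] rot [ 0.05 -0.1  -0.18] F [-0.4  0.1 -3.4] open 0.0067
```

>>> {"fn": "arm_command", "kwargs": {"plan": [[[-0.01, 0, 0, 0, 0, 0, 0.0], [-0.015, 0, 0, 0, 0, 0, 0.0], [-0.015, 0, 0, 0, 0, 0, 0.0], [-0.015, 0, 0, 0, 0, 0, 0.0], [-0.02, 0, 0, 0, 0, 0, 0.0], [-0.02, 0, 0, 0, 0, 0, 0.0], [-0.02, 0, 0, 0, 0, 0, 0.0], [0, 0, 0, 0, 0, 0, 0.0], [0, 0, 0, 0, 0, 0, 0.0]]]}}

```text
t: 8.28
tool_pos: [0.4582, 0.2796, 0.1684]
tool_rot: [1.285, 1.157, -1.282]
contact_force: [0.6, 0.2, -3.5]
opening: 0.0068
```

```bash
python3 -c "
from h import *
delta(.5695,-.0102,.17,13.6)"
```

```text
pos [0.4582 0.2796 0.1684] shift [-0.0011  0.1403  0.2769] rot [ 7.75 -0.01 -0.17] F [ 0.6  0.2 -3.5] open 0.0068
```

>>> {"fn": "arm_command", "kwargs": {"plan": [[[-0.003, 0.014, 0.028, 0.8, 0, 0, 0.0], [-0.003, 0.014, 0.028, 0.8, 0, 0, 0.0], [0, 0.014, 0.028, 0.8, 0, 0, 0.0], [0, 0.014, 0.028, 0.8, 0, 0, 0.0], [0, 0.014, 0.028, 0.8, 0, 0, 0.0], [0, 0.014, 0.028, 0.8, 0, 0, 0.0], [0, 0.014, 0.028, 0.8, 0, 0, 0.0], [0, 0.014, 0.028, 0.8, 0, 0, 0.0], [0, 0.014, 0.027, 0.8, 0, 0, 0.0], [0, 0, 0, 0, 0, 0, 0.0], [0, 0, 0, 0, 0, 0, 0.0]]]}}

```text
t: 9.2
tool_pos: [0.5383, 0.001, 0.1587]
tool_rot: [1.367, 1.104, -1.39]
contact_force: [-0.4, -0.1, -1.5]
opening: 0.0068
```

```bash
python3 -c "
from h import *
delta(.5695,-.0102,.14,13.6)"
```

```text
pos [0.5383 0.001  0.1587] shift [0.0182 0.0333 0.0038] rot [0.46 0.18 0.97] F [-0.4 -0.1 -1.5] open 0.0068
```

>>> {"fn": "arm_command", "kwargs": {"plan": [[[0.0, 0.015, 0.002, 0.5, 0.2, 1, 0.0], [0.0, 0.015, 0.002, 0, 0, 0, 0.0], [0, 0.004, 0, 0, 0, 0, 0.0], [0, 0, 0, 0, 0, 0, 0.0], [0, 0, 0, 0, 0, 0, 0.0], [0, 0, 0, 0, 0, 0, 0.0]]]}}

```text
t: 9.7
tool_pos: [0.57, -0.0074, 0.1532]
tool_rot: [1.38, 1.094, -1.383]
contact_force: [-0.0, 0.1, -2.9]
opening: 0.0066
```

```bash
python3 - <<'E'
from h import *
delta(.5695,-.0102,.14,13.6)
o=ctrl.get_obs();T=T_tool(o);M=cam("wrist",o);im=get_image("wrist");save(im,"w4.png");np.save("w4.npy",M)
tp=get_image("top");save(tp,"top4.png")
for t in("red_plate_center","red_plate_foot","holder_seat"):
    for c,m in(("top",cam("top")),):
        print(c,t,[(round(x["conf"],2),np.round(w(m,x["at"]),4)) for x in mark_of(c,t)[:1]])
    print("wrist",t,[(round(x["conf"],2),np.round(w(M,x["at"]),4)) for x in mark_of("wrist",t)[:1]])
E
```

```text
pos [ 0.57   -0.0074  0.1532] shift [0.0132 0.0003 0.0029] rot [ 0.14 -0.08  0.27] F [-0.   0.1 -2.9] open 0.0066
top red_plate_center []
wrist red_plate_center []
top red_plate_foot []
wrist red_plate_foot []
top holder_seat [(0.97, array([ 0.5703, -0.0097,  0.0123]))]
wrist holder_seat [(0.93, array([ 0.5725, -0.0109,  0.0105]))]
```

View pics/w4.png

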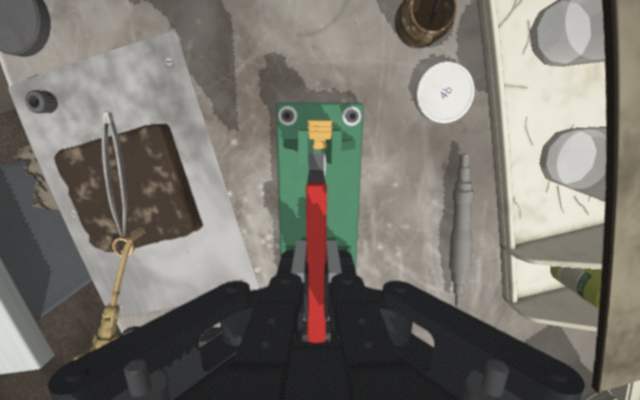

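The gripped plate's red strip is at col 316-317 and the far post's brass catch at (320,130). The bolts are at (288,116) and (352,116). Next the lateral and lengthwise offsets.

```bash
python3 - <<'E'
from h import *
M=np.load("w4.npy");im=cv2.imread("pics/w4.png")[:,:,::-1].copy()
a=np.radians(13.6);hy=np.array([np.sin(a),np.cos(a)]);hx=np.array([np.cos(a),-np.sin(a)]);s=np.array([.5695,-.0102])
def rel(p): p=p[:2]-s; return np.round([p@hx*1e3,p@hy*1e3],1)
print("TCP",rel(np.array([.57,-.0074])))
for n,u,v,z in(("boltL",287.5,115.5,.018),("boltR",352,116,.018),("cornerL",277,104,.014),("cornerR",364,104,.014),("catch",319.5,130,.058),("catch nose",319.5,145,.05),("redfarL",307,184,.181),("redfarR",325,184,.181),("rednearL",308,343,.181),("rednearR",325,343,.181)):
    print(n,rel(atz("wrist",M,u,v,z)))
hs=cv2.cvtColor(im,cv2.COLOR_RGB2HSV);k=cv2.inRange(hs,(0,140,90),(6,255,255))|cv2.inRange(hs,(172,140,90),(180,255,255));k[:,:280]=0;k[:,350:]=0
for v in(190,200,220,240,280,320,335):
    x=np.flatnonzero(k[v]);print(v,x.min(),x.max(),rel(atz("wrist",M,(x.min()+x.max())/2,v,.181)))
v=np.flatnonzero(k[:,310:322].any(1));print(v.min(),v.max(),rel(atz("wrist",M,316,v.min(),.181)),rel(atz("wrist",M,316,v.max(),.181)))
g=cv2.inRange(hs,(60,80,40),(95,255,255))
for v in(106,110,120,160,200,230):
    x=np.flatnonzero(g[v,250:400])+250;print("green",v,x.min(),x.max(),rel(atz("wrist",M,x.min(),v,.014)),rel(atz("wrist",M,x.max(),v,.014)))
x=320;c=np.flatnonzero(g[:130,318]);print("edge",rel(atz("wrist",M,318,c.min(),.014)))
# top re-measure
tp=cv2.imread("pics/top4.png")[:,:,::-1].copy();mt=cam("top")
E
```

```text
TCP [-0.2  2.8]
boltL [-26.9  76.1]
boltR [30.8 75.8]
cornerL [-36.6  86.3]
cornerR [41.8 86.5]
catch [ 1.5 64.5]
catch nose [ 1.6 52.5]
redfarL [-4.1 47.3]
redfarR [ 2.9 47.3]
rednearL [ -4.1 -27.6]
rednearR [  3.7 -27.5]
190 307 325 [-0.6 44.9]
200 307 325 [-0.6 40.8]
220 307 325 [-0.6 32.5]
240 307 325 [-0.6 23.8]
280 308 324 [-0.5  5.3]
320 308 324 [ -0.5 -14.9]
335 308 324 [ -0.5 -23.1]
183 342 [-0.6 47.7] [ -0.4 -27. ]
green 106 277 361 [-36.6  84.5] [39.2 84.7]
green 110 297 361 [-18.6  81. ] [39.3 81.2]
green 120 298 341 [-17.8  72.2] [21.4 72.3]
green 160 279 359 [-36.2  35.8] [39.1 36. ]
green 200 280 357 [-36.4  -3.2] [38.7 -2.9]
green 230 281 356 [-36.3 -34.3] [ 38.9 -34.1]
edge [ 0.4 86.3]
```

>>> {"fn": "arm_command", "kwargs": {"plan": [[[0.01, 0.0015, 0.002, 0.1, 0, 0.3, 0.0], [0.012, 0, 0, 0, 0, 0, 0.0], [0.012, 0, 0, 0, 0, 0, 0.0], [0.01, 0, 0, 0, 0, 0, 0.0], [0, 0, 0, 0, 0, 0, 0.0], [0, 0, 0, 0, 0, 0, 0.0], [0, 0, 0, 0, 0, 0, 0.0]]]}}

```text
t: 10.68
tool_pos: [0.5696, -0.0107, 0.1026]
tool_rot: [1.383, 1.089, -1.384]
contact_force: [-0.3, 0.5, -2.8]
opening: 0.0067
```

```bash
cat > m.py <<'E'
from h import *
import sys
delta(.5707,-.0105,.1,13.6)
o=ctrl.get_obs();T=T_tool(o);M=cam("wrist",o);im=get_image("wrist");save(im,sys.argv[1])
zt=o["tool_pos"][2]+.028
a=np.radians(13.6);hy=np.array([np.sin(a),np.cos(a)]);hx=np.array([np.cos(a),-np.sin(a)]);s=np.array([.5695,-.0102])
def rel(p): p=p[:2]-s; return np.round([p@hx*1e3,p@hy*1e3],1)
print("TCP",rel(T[:3,3]))
hs=cv2.cvtColor(im,cv2.COLOR_RGB2HSV);k=cv2.inRange(hs,(0,140,90),(6,255,255))|cv2.inRange(hs,(172,140,90),(180,255,255));k[:,:280]=0;k[:,350:]=0
for v in(195,220,280):
    x=np.flatnonzero(k[v]);print("red",v,rel(atz("wrist",M,(x.min()+x.max())/2,v,zt)))
print("red far",rel(atz("wrist",M,316,np.flatnonzero(k[:,312:320].any(1)).min(),zt)))
g=cv2.inRange(hs,(60,80,40),(95,255,255))
for v in(60,70,80,90,100,160,180):
    x=np.flatnonzero(g[v,230:420])+230
    if len(x)>9:print("green",v,rel(atz("wrist",M,x.min(),v,.014)),rel(atz("wrist",M,x.max(),v,.014)))
b=cv2.inRange(hs,(12,120,120),(28,255,255));b[:,:280]=0;b[:,360:]=0;b[250:]=0;b[:40]=0
y,x=np.nonzero(b);print("brass px",x.min(),x.max(),y.min(),y.max(),rel(atz("wrist",M,(x.min()+x.max())/2,(y.min()+y.max())/2,.058)))
save(cv2.resize(im[0:300,200:440],(720,600)if 0 else (480,600)),"c_"+sys.argv[1])
E
python3 m.py w5.png
```

```text
pos [ 0.5696 -0.0107  0.1026] shift [ 0.0026  0.001  -0.0005] rot [-0.07 -0.05  0.12] F [-0.3  0.5 -2.8] open 0.0067
TCP [ 0.2 -0.5]
red 195 [-0.1 39.6]
red 220 [-0.1 29.2]
red 280 [-0.1  2.1]
red far [-0.1 44.4]
green 100 [-36.3  83.1] [39.6 83. ]
green 160 [-36.6  38.8] [39.1 38.7]
green 180 [-36.5  23.1] [39. 23.]
brass px 304 333 114 150 [ 1.4 61.3]
```

View pics/c_w5.png

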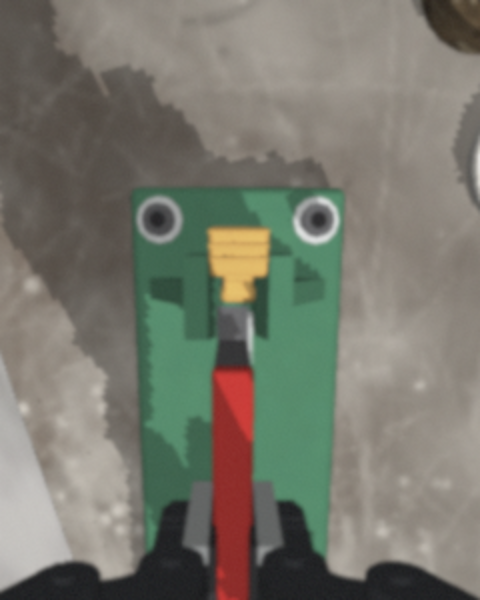

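The far end of the plate lines up with the slot lengthwise, and it sits about 1.4 mm left of the catch centre. I shift it 1.2 mm and lower it into the flare.

>>> {"fn": "arm_command", "kwargs": {"plan": [[[0.003, 0.0015, -0.0005, 0, 0, 0.1, 0.0], [0.008, 0, 0, 0, 0, 0, 0.0], [0.008, 0, 0, 0, 0, 0, 0.0], [0, 0, 0, 0, 0, 0, 0.0], [0, 0, 0, 0, 0, 0, 0.0]]]}}

```text
t: 11.15
tool_pos: [0.5731, -0.0107, 0.0838]
tool_rot: [1.385, 1.084, -1.379]
contact_force: [0.2, 0.1, -2.5]
opening: 0.0064
```

```bash
python3 m.py w6.png
```

```text
pos [ 0.5731 -0.0107  0.0838] shift [-0.0162 -0.0023  0.0003] rot [-0.06 -0.07 -0.24] F [ 0.2  0.1 -2.5] open 0.0064
TCP [3.6 0.4]
red 195 [ 3.1 40.4]
red 220 [ 3.3 30. ]
red 280 [3.1 2.9]
red far [ 3.1 45.2]
green 100 [-37.   82.7] [40.2 82.6]
green 160 [-36.9  42.1] [39.8 41.9]
green 180 [-36.2  27.7] [39.7 27.5]
brass px 296 329 115 153 [ 1.5 61.7]
```

>>> {"fn": "arm_command", "kwargs": {"plan": [[[0, -0.0018, 0, 0, 0, -0.2, 0.0], [0, 0, 0, 0, 0, 0, 0.0], [0, 0, 0, 0, 0, 0, 0.0]]]}}

```text
t: 11.45
tool_pos: [0.5711, -0.0102, 0.084]
tool_rot: [1.384, 1.087, -1.382]
contact_force: [-0.4, 0.5, -2.3]
opening: 0.0066
```

```bash
python3 -c "
from h import *
delta(.571,-.0112,.075,13.6)"
```

```text
pos [ 0.5711 -0.0102  0.084 ] shift [0.009  0.0001 0.001 ] rot [-0.06 -0.07 -0.02] F [-0.4  0.5 -2.3] open 0.0066
```

>>> {"fn": "arm_command", "kwargs": {"plan": [[[0.004, 0, 0.0005, 0, 0, 0, 0.0], [0.004, 0, 0, 0, 0, 0, 0.0], [0, 0, 0, 0, 0, 0, 0.0], [0, 0, 0, 0, 0, 0, 0.0]]]}}

```text
t: 11.78
tool_pos: [0.5718, -0.0105, 0.0761]
tool_rot: [1.385, 1.086, -1.38]
contact_force: [-0.1, 0.6, -1.1]
opening: 0.0067
```

```bash
python3 m.py w7.png
```

```text
pos [ 0.5718 -0.0105  0.0761] shift [-0.0239 -0.001   0.0002] rot [-0.06 -0.13 -0.14] F [-0.1  0.6 -1.1] open 0.0067
TCP [2.3 0.2]
red 195 [ 1.9 40.2]
red 220 [ 1.8 29.8]
red 280 [1.8 2.7]
red far [ 1.9 45. ]
green 100 [-37.   82.1] [40. 82.]
green 160 [-36.9  42.9] [39.8 42.8]
green 180 [-36.9  29. ] [39.7 28.9]
brass px 298 332 114 154 [ 1.5 61.9]
```

>>> {"fn": "arm_command", "kwargs": {"plan": [[[0.002, -0.0008, 0, 0, 0, -0.1, 0.0], [0.004, -0.0003, 0, 0, 0, 0, 0.0], [0.004, 0, 0, 0, 0, 0, 0.0], [0, 0, 0, 0, 0, 0, 0.0]]]}}

```text
t: 12.17
tool_pos: [0.5725, -0.0105, 0.0693]
tool_rot: [1.386, 1.085, -1.379]
contact_force: [-0.7, 0.5, -3.6]
opening: 0.0067
```

```bash
python3 m.py w8.png
```

```text
pos [ 0.5725 -0.0105  0.0693] shift [-0.0307 -0.0017  0.0004] rot [-0.07 -0.14 -0.22] F [-0.7  0.5 -3.6] open 0.0067
TCP [3.  0.5]
red 195 [ 2.6 40.4]
red 220 [ 2.5 30.1]
red 280 [2.5 3. ]
red far [ 2.6 45.2]
green 100 [-36.8  81.9] [40.2 81.8]
green 160 [-36.8  44. ] [39.3 43.9]
green 180 [-36.8  30.6] [39.2 30.4]
brass px 296 331 110 154 [ 1.5 63.4]
```

>>> {"fn": "arm_command", "kwargs": {"plan": [[[0, -0.0013, 0, 0, 0, -0.2, 0.0], [0.003, -0.0006, 0, 0, 0, 0, 0.0], [0.003, -0.0006, 0, 0, 0, 0, 0.0], [0.002, -0.0003, 0, 0, 0, 0, 0.0], [0, 0, 0, 0, 0, 0, 0.0]]]}}

```text
t: 12.63
tool_pos: [0.5726, -0.0104, 0.0666]
tool_rot: [1.387, 1.084, -1.378]
contact_force: [1.2, -0.6, -3.7]
opening: 0.0067
```

```bash
python3 m.py w9.png
```

```text
pos [ 0.5726 -0.0104  0.0666] shift [-0.0334 -0.0017  0.0004] rot [-0.11 -0.14 -0.3 ] F [ 1.2 -0.6 -3.7] open 0.0067
TCP [3.1 0.5]
red 195 [ 3.  40.5]
red 220 [ 2.8 30.1]
red 280 [2.5 3. ]
red far [ 2.6 45.3]
green 100 [-36.7  81.8] [39.9 81.6]
green 160 [-36.7  44.5] [39.6 44.2]
green 180 [-36.8  31.2] [39.5 31. ]
brass px 295 331 107 154 [ 1.4 64.2]
```

View pics/c_w9.png

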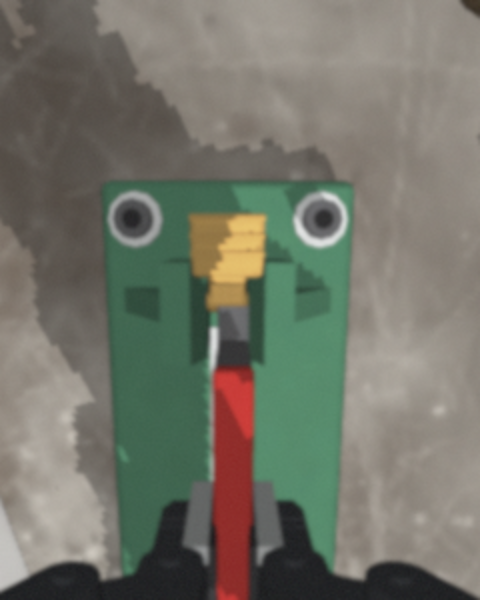

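The plate is inside the slot but about 1 mm toward the right wall (crop col 233 against brass 228). Small lateral steps undershoot, so I command more.

>>> {"fn": "arm_command", "kwargs": {"plan": [[[0.001, -0.002, 0, 0, 0, 0.3, 0.0], [0.001, -0.002, 0, 0, 0, 0.3, 0.0], [0, 0, 0, 0, 0, 0, 0.0], [0, 0, 0, 0, 0, 0, 0.0]]]}}

```text
t: 13.02
tool_pos: [0.5717, -0.0102, 0.0665]
tool_rot: [1.394, 1.067, -1.363]
contact_force: [0.8, 0.1, 0.7]
opening: 0.0065
```

```bash
python3 m.py w10.png
```

```text
pos [ 0.5717 -0.0102  0.0665] shift [-0.0335 -0.      0.0004] rot [-0.09 -0.15 -1.48] F [0.8 0.1 0.7] open 0.0065
TCP [2.1 0.5]
red 195 [ 1.  40.5]
red 220 [ 1.  30.1]
red 280 [1. 3.]
red far [ 1.1 45.3]
green 100 [-36.4  81.7] [40.1 81.7]
green 160 [-36.4  44.5] [39.2 44.1]
green 180 [-36.5  31.4] [39.1 30.8]
brass px 297 333 107 154 [ 1.6 64.2]
```

>>> {"fn": "arm_command", "kwargs": {"plan": [[[0, -0.0005, 0, 0, 0, -1.5, 0.0], [0, 0, 0, 0, 0, 0, 0.0], [0, 0, 0, 0, 0, 0, 0.0]]]}}

```text
t: 13.32
tool_pos: [0.5712, -0.0102, 0.0665]
tool_rot: [1.385, 1.088, -1.382]
contact_force: [0.2, -0.9, 3.1]
opening: 0.0067
```

```bash
python3 m.py w11.png
```

```text
pos [ 0.5712 -0.0102  0.0665] shift [-0.0335 -0.0005  0.0004] rot [-0.11 -0.15  0.02] F [ 0.2 -0.9  3.1] open 0.0067
TCP [1.7 0.4]
red 195 [ 1.6 40.4]
red 220 [ 1.3 30.1]
red 280 [1.3 3. ]
red far [ 1.4 45.2]
green 100 [-36.5  81.7] [40.  81.6]
green 160 [-36.5  44.4] [39.8 44.2]
green 180 [-36.5  31.1] [39.1 31. ]
brass px 298 334 107 153 [ 1.4 64.4]
```

Vertical and centred now, with the catches starting to load. I push down.

>>> {"fn": "arm_command", "kwargs": {"plan": [[[0.005, -0.0003, 0, 0, 0, 0, 0.0], [0.006, -0.0003, 0, 0, 0, 0, 0.0], [0.006, 0, 0, 0, 0, 0, 0.0]]]}}

```text
t: 13.62
tool_pos: [0.573, -0.0101, 0.0579]
tool_rot: [1.386, 1.087, -1.38]
contact_force: [-9.1, 2.6, 8.8]
opening: 0.0069
```

```bash
python3 m.py w12.png
```

```text
pos [ 0.573  -0.0101  0.0579] shift [-0.0421 -0.0021  0.0008] rot [-0.09 -0.15 -0.1 ] F [-9.1  2.6  8.8] open 0.0069
TCP [3.4 0.9]
red 195 [ 3.4 40.9]
red 220 [ 3.2 30.5]
red 280 [2.7 3.5]
red far [ 3.  45.7]
green 90 [-21.5  87.2] [10.3 87.1]
green 100 [-36.6  81.6] [39.5 81.5]
green 160 [-36.8  45.9] [39.3 45.8]
green 180 [-36.8  33.3] [39.3 33.1]
brass px 294 331 100 153 [ 1.5 66.7]
```

>>> {"fn": "arm_command", "kwargs": {"plan": [[[0.001, -0.003, 0, 0, 0, -0.2, 0.0], [0.002, -0.001, 0, 0, 0, 0, 0.0], [0.004, -0.001, 0, 0, 0, 0, 0.0], [0.004, -0.001, 0, 0, 0, 0, 0.0]]]}}

```text
t: 14.0
tool_pos: [0.5704, -0.0094, 0.0506]
tool_rot: [1.388, 1.082, -1.377]
contact_force: [-13.1, 0.9, 35.1]
opening: 0.0065
```

```bash
python3 m.py w13.png
```

```text
pos [ 0.5704 -0.0094  0.0506] shift [-0.0494  0.0009  0.0008] rot [-0.09 -0.13 -0.41] F [-13.1   0.9  35.1] open 0.0065
TCP [0.7 0.9]
red 195 [ 0.3 40.9]
red 220 [ 0.1 30.6]
red 280 [0.1 3.5]
red far [ 0.1 45.7]
green 90 [-35.6  86.5] [38.2 86.5]
green 100 [-36.4  81.1] [39.6 81. ]
green 160 [-36.5  46.9] [39.6 46.6]
green 180 [-36.5  34.7] [39.7 34.5]
brass px 299 339 114 163 [ 1.6 61.6]
```

>>> {"fn": "arm_command", "kwargs": {"plan": [[[0.0005, 0.001, 0, 0, 0, -0.3, 0.0], [0.0005, 0, 0, 0, 0, 0, 0.0], [0.0005, 0, 0, 0, 0, 0, 0.0]]]}}

```text
t: 14.3
tool_pos: [0.5709, -0.0095, 0.0507]
tool_rot: [1.384, 1.088, -1.381]
contact_force: [-2.2, -1.2, 8.0]
opening: 0.0065
```

```bash
python3 m.py w14.png
```

```text
pos [ 0.5709 -0.0095  0.0507] shift [-0.0493  0.0001  0.0009] rot [-0.04 -0.12 -0.04] F [-2.2 -1.2  8. ] open 0.0065
TCP [1.1 1. ]
red 195 [ 0.5 41. ]
red 220 [ 0.7 30.7]
red 280 [0.5 3.6]
red far [ 0.7 45.8]
green 90 [-35.5  86.6] [38.3 86.6]
green 100 [-36.9  81.2] [39.7 81.1]
green 160 [-36.9  46.9] [39.8 46.8]
green 180 [-36.4  34.7] [39.2 34.6]
brass px 298 338 115 163 [ 1.7 61.5]
```

>>> {"fn": "arm_command", "kwargs": {"plan": [[[0.001, 0.0003, 0, 0, 0, 0, 0.0], [0.001, 0, 0, 0, 0, 0, 0.0], [0.001, 0, 0, 0, 0, 0, 0.0]]]}}

```text
t: 14.6
tool_pos: [0.571, -0.0095, 0.0507]
tool_rot: [1.383, 1.089, -1.382]
contact_force: [-2.6, -0.2, 10.3]
opening: 0.0068
```

```bash
python3 m.py w15.png; python3 m.py w16.png | head -1
```

```text
pos [ 0.571  -0.0095  0.0507] shift [-0.0493 -0.0002  0.0009] rot [-0.02 -0.08  0.09] F [-2.6 -0.2 10.3] open 0.0068
TCP [1.3 1. ]
red 195 [ 1.2 41. ]
red 220 [ 1.  30.7]
red 280 [0.7 3.6]
red far [ 1.  45.8]
green 90 [-35.4  86.6] [37.8 86.5]
green 100 [-36.8  81.1] [39.8 81.1]
green 160 [-36.8  46.8] [39.9 46.8]
green 180 [-36.3  34.6] [39.3 34.6]
brass px 297 337 115 163 [ 1.4 61.5]
pos [ 0.571  -0.0095  0.0507] shift [-0.0493 -0.0002  0.0009] rot [-0.02 -0.08  0.09] F [-3.2  0.2 10.3] open 0.007
```

View pics/c_w15.png

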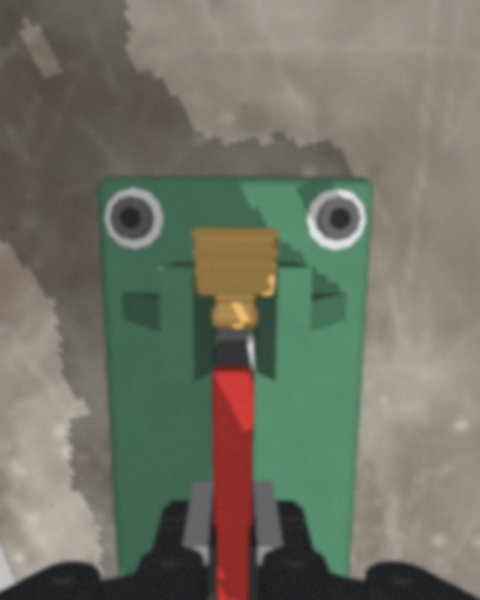

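The visible catch's nose (crop ~(235,312)) sits over the shoulder. The plate is level at home height and held at about 10 N measured. I hand it in.

```bash
python3 -c "
from h import *
print(finish_job());delta(.571,-.01,.05,13.6)"
```

```text
the job is handed in; nothing more can be done
None
the job is handed in; nothing more can be done
```

I drew the red-topped plate out of the rack, pressed it down into the green holder until it snapped home, and handed the job in at about 15 s. The arm is still gripping it and pushing down.

**Last checks:**
- **Height:** the TCP was at 50.7 mm, against about 51 mm expected when seated. It no longer went down under force, so the plate had not slipped in the grip.
- **Position:** the plate was within about 1 mm of the holder's centre line and within 0.1° of upright.
- **Push:** the wrist read about 10 N upward. Adding the roughly 3 N plate weight it read before, that is about 13 N on the holder. The gripper opening stayed at 7 mm.
- **Catches:** the +y catch was seen shut over its shoulder. The -y catch was hidden by the gripper, so I take it as shut only from the level, fully home height.

**Less clean points:**
- **Descent:** the arm drifted sideways by 1 to 3 mm while lowering and needed repeated corrections. It pressed briefly against the slot wall with about 13 N, and down with about 35 N just after the snap.
- **Cameras:** the top and wrist cameras disagreed by about 1.5 mm across the holder. I steered by the wrist camera.
- **Other things on the bench:** I did not look at the other plates or the loose things again after the lift. The moves kept clear of them, and I saw no unexpected force away from the holder.

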